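# Roll the lip home on the goldsmith's sorting board

## Robot

A 6-joint arm with a two-finger parallel gripper is mounted at the origin on the work surface. World frame = base frame: x ahead of the robot, y to its left, z up, the work surface at z = 0. Lengths are in m, angles in degrees, forces in N, time in s.
With the tool pointing down it reaches from about 0.375 to 0.975 m from the base axis. Payload 3.8 kg.
Tool frame: the origin (TCP) lies midway between the tips of the shut fingers; the grasp point (between the pads) lies 19 mm behind it; y points along the fingers, z is the direction in which the jaws open and shut, and the axes are right-handed (so a half turn about y gives the same grasp; the last joint's range is limited). The gripper opens to 85 mm and grips with 20 to 120 N. Pads are 22 mm wide; open, the fingers measure 114 mm over their backs; the gripper's body (76 mm by 85 mm) begins 54 mm behind the grasp point. The pads swing forward as they close: fully open they stand 13 mm farther back than shut.
Start: joints at [-76.541, 15.12, 91.902, -0, 72.978, -2.114], TCP at [0.181, -0.65, 0.231] pointing down, gripper open.
Joint ranges: [-150.88, 150.88], [-54.13, 125.18], [17.81, 147.31], [-75.09, 255.09], [0, 152.58], [-146.25, 146.25]. Speed limits (degrees/s): [147.25, 147.25, 180, 180, 180, 180].

## Interface

Orientations are given as [roll, pitch, yaw] about the fixed x, y, z axes, in that order (R = Rz(yaw) Ry(pitch) Rx(roll)).
In Python, from workcell import get_state, optics, ticket gives the robot as it stands.
- The arm moves only by the tool play_rows, never from a script. Its argument "motion" is a list of rows, each an object with "dp": the shift along the tool's x, y, z in mm, a list of three; "angular": the turn, a rotation vector about the tool's x, y, z in degrees, a list of three. A call has exactly 10 rows; each row shifts and turns the commanded pose from where the row before left it, along the tool's axes as they then stand; what a row does not reach is not made up. A row lasts 1/12 s, in which the tool goes at most 41.7 mm and 7.16 degrees, less where a joint would pass 70% of its speed; a pose out of reach is approached as far as the arm can. A call is refused whole if a number of a shift passes 41.7 or a number of a turn 7.16, either way. A call with a gripper value outside its range is refused whole. "hand" is the finger opening in mm, from 0 to 85.4, set as the call begins (left out, the last holds). The fingers move at their own pace and stop on an object; "newtons" is the grip in N (left out, the last holds). Time passes only in rows, so rows that do not move let the fingers close, or fill a call up. It gives the time, the measured TCP pose, the force and the opening at its end, in the units of the state.
- get_state(): the state, without advancing time (a new reading comes with each control period).
- optics.snapshot(name): name is "scene" or "top"; returns a dict with "img" (400x640x3 uint8, red, green, blue), "depth" (400x640 float32, m along the optical axis (not along the pixel's ray), 0 where there is no reading), "mtx" (3x3 intrinsics, pixels), "extrinsics" (4x4, takes a point from world to camera coordinates). Camera axes: x right, y down, z forward; pixel columns grow to the right and rows downward; lengths in m; the calibration is good to about 2 mm. A picture is of the moment at which its call begins.
- ticket.sign_off(): hands the job in, once; it reports no verdict.
The state is a dict: "time_s": time; "joint_positions": joint angles; "qd": joint speeds; "joint_efforts": joint torques, N m; "ee_pos": TCP position; "tcp_rot": TCP orientation; "force": force on the tool from outside, world axes, zero at the start; "wrist_torque": the same for the moment, N m; "width": opening from 0.0 (shut) to 1.0 (fully open).
Only numpy, scipy, OpenCV 4.12 (cv2) and the standard library are available. Lean on these libraries where they do the work, as an engineer would, in place of code of your own. Each camera call takes 0.05 s, during which the arm holds its last target. There are 200 camera calls.

## Task

The new cream lip along the far long edge of the sorting board (the edge away from the robot) has only been started in its groove. Take the hand roller by its grip and roll it along the lip with firm pressure until every link from end to end lies fully home, level with the lips on the other sides, then set the roller down gently, standing on its drums in the middle of its blue rubber mat, and let go. Press with the roller only, keep the gripper itself off the board, and leave the brick, steel block, jar and pliers where they are.

Things in the scene. Friction and masses are not known exactly. Their poses are not given: they have to be found in the camera images.
- roller: Hand roller: two black drums one behind the other in a steel frame, dark red bar grip above; same both ways round, about 0.28 kg. Origin: midway between the drums, at the level of their undersides; z up, x = rolling direction, along the grip. Drums: 36 mm diameter, 36 mm wide (y), axles at x = +-28 mm, 18 mm up. Frame: 72 mm long (x), 49 mm wide (y), from 11 to 43 mm up.
- roller_grip (a point): Middle of the roller's grip, 80 mm above its underside, with the roller's axes. The grip is a rounded wooden bar 104 mm long (x), 26 mm wide (y: take it across y), 28 mm high (66 to 94 mm above the underside), on two 12 mm posts at x = +-26 mm.
- board: Sorting board, screwed to the bench: dark wooden slab 170 (x) by 232 (y) by 24 mm, green inlay. Origin: centre of its underside; z up. Cream lips, 14 mm wide, 5 mm high, line its top: at both short ends (y = +-107 mm) and along x = -70 mm they are already home, tops 29 mm above the bench. The loose lip lies along x = +60 mm, from y = -100 to +100 mm.
- lip_mid (a point): Middle of the loose lip, at the level its top will have when it is home (29 mm above the bench). Fixed to the board, with the board's axes; the lip runs along y.
- lip_left (a point): The loose lip's +y end (on its centre line), at the level its top will have when home.
- lip_right (a point): The loose lip's -y end (on its centre line), at the level its top will have when home.
- drum_a (a joint): Turn of the drum at the roller's +x end (rad); 0 at the start, counts on as it rolls.
- drum_b (a joint): Turn of the drum at the roller's -x end (rad); 0 at the start, counts on as it rolls.
- mat: The roller's place: a dark blue rubber mat, 180 mm (x) by 170 mm (y), 3 mm thick, fixed to the bench; it lies to the left or to the right of the board. Origin: centre of its underside; its top is 3 mm above the bench.
- brick: Bystander: a pale soldering brick, 75 x 150 x 38 mm, on the other side of the board. Origin: centre of its underside.
- block: Bystander: a steel bench block, 60 x 60 x 18 mm, lying on the board's green inlay. Origin: centre of its underside.
- jar: Bystander: a closed amber jar, 60 mm diameter, 60 mm high, beyond the board, to the left. Origin: centre of its underside.
- pliers: Bystander: red-handled pliers, 145 mm long, 58 mm across the handles, 12 mm high, lying flat beyond the board. Origin: near their pivot, at the bench's level; x towards the jaws.
- lip0 (a joint): How far link 0 of the loose lip (the -y end) is pressed in, in m: 0 = standing 6 mm too high, 0.006 = home. The loose lip is ten links in a row, each 20 mm long (y), 14 mm wide, 5 mm high, tongue in a groove. A link goes straight down when pressed with more than about 6 N, stays where pressed, and stops hard at home. All start 4.5 to 6 mm too high.
- lip1 (a joint): How far link 1 of the loose lip (centre at y = -70 mm) is pressed in, in m: 0 = standing 6 mm too high, 0.006 = home.
- lip2 (a joint): How far link 2 of the loose lip (centre at y = -50 mm) is pressed in, in m: 0 = standing 6 mm too high, 0.006 = home.
- lip3 (a joint): How far link 3 of the loose lip (centre at y = -30 mm) is pressed in, in m: 0 = standing 6 mm too high, 0.006 = home.
- lip4 (a joint): How far link 4 of the loose lip (centre at y = -10 mm) is pressed in, in m: 0 = standing 6 mm too high, 0.006 = home.
- lip5 (a joint): How far link 5 of the loose lip (centre at y = +10 mm) is pressed in, in m: 0 = standing 6 mm too high, 0.006 = home.
- lip6 (a joint): How far link 6 of the loose lip (centre at y = +30 mm) is pressed in, in m: 0 = standing 6 mm too high, 0.006 = home.
- lip7 (a joint): How far link 7 of the loose lip (centre at y = +50 mm) is pressed in, in m: 0 = standing 6 mm too high, 0.006 = home.
- lip8 (a joint): How far link 8 of the loose lip (centre at y = +70 mm) is pressed in, in m: 0 = standing 6 mm too high, 0.006 = home.
- lip9 (a joint): How far link 9 of the loose lip (the +y end) is pressed in, in m: 0 = standing 6 mm too high, 0.006 = home.
There are look-alikes about, which are no part of the job. Of the things that look like the roller, take the one that is nearest to the robot's base at the start.

How it is judged:
By the outcome, as a careful person would: the job done as asked, in the order asked, and still so for the second after the job is handed in, with the robot touching nothing.
It also fails if it takes over 53 s, if anything falls off the work surface, if the arm or the gripper's body presses on something with over 40 N, if the wrist force passes 120 N, or if a joint passes its speed limit or range.

## Working session

There is one attempt and no reset: what is moved stays moved. The work goes in short steps, Python scripts to look and compute and a tool call to move; the robot and the scene stay as the last step left them, time stands still between calls to the robot, and variables do not carry over. Pictures are saved under pics/ and viewed, about 8 in all and at most 12, crops included, and the job is handed in when it is done.

Besides the shell and the picture viewer there is one more tool, called after "Request:" as a command line: name --argument value ..., lists and objects as JSON in quotes. play_rows: Moves the arm, as the interface text tells. Its arguments: {"type":"object","properties":{"motion":{"type":"array"},"hand":{"type":"number"},"newtons":{"type":"number"}},"required":["motion"]}

```bash
mkdir -p pics
cat > h.py <<'E'
import numpy as np,cv2
from workcell import get_state,optics,ticket
def snap(n):
    s=optics.snapshot(n); return s
def world(s):
    d=s["depth"];K=s["mtx"];E=np.linalg.inv(s["extrinsics"])
    v,u=np.mgrid[:400,:640]
    P=np.stack([(u-K[0,2])/K[0,0]*d,(v-K[1,2])/K[1,1]*d,d,np.ones_like(d)],-1)
    W=P@E.T
    W=W[...,:3]; W[d==0]=np.nan
    return W
def save(s,n): cv2.imwrite(f"pics/{n}.png",s["img"][...,::-1])
E
python3 - <<'E'
from h import *
print(get_state())
for n in("top","scene"):
    s=snap(n);save(s,n+"0");np.savez(n+"0.npz",**s)
    print(n,np.linalg.inv(s["extrinsics"]).round(3).tolist(),s["mtx"].tolist())
E
```

```text
{'time_s': 0.0, 'joint_positions': array([-7.65426555e+01,  1.51707009e+01,  9.19814157e+01, -7.03053183e-04,
        7.29768449e+01, -2.11547970e+00]), 'qd': array([-0.07678094, -0.08750245,  0.00532989,  0.04819289, -0.02380004,
       -0.02799437]), 'joint_efforts': array([ 1.30995204e-04, -5.15112627e+01, -3.67315400e+01, -4.58636521e-05,
        1.30497929e-02,  2.86337456e-05]), 'ee_pos': array([ 0.18102261, -0.64951671,  0.22994236]), 'tcp_rot': array([-9.01288984e+01,  4.08911420e-03, -1.64426974e+02]), 'force': array([0.03637757, 0.55430725, 0.38145123]), 'wrist_torque': array([ 0.00142372, -0.05334425, -0.04910202]), 'width': 0.9989654984108957}
top [[-0.015, -0.994, 0.104, 0.469], [-1.0, 0.013, -0.02, 0.14], [0.019, -0.104, -0.994, 1.444], [0.0, 0.0, 0.0, 1.0]] [[425.386059019929, 0.0, 321.8290262552265], [0.0, 425.386059019929, 199.165072049693], [0.0, 0.0, 1.0]]
scene [[0.556, 0.706, -0.438, 1.217], [0.831, -0.481, 0.279, -0.287], [-0.014, -0.519, -0.854, 1.301], [0.0, 0.0, 0.0, 1.0]] [[473.91993476857976, 0.0, 327.64551094913895], [0.0, 473.91993476857976, 194.46514752823518], [0.0, 0.0, 1.0]]
```

View pics/top0.png

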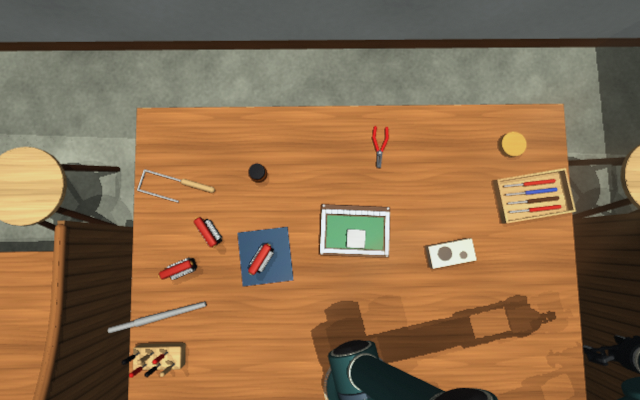

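View pics/scene0.png

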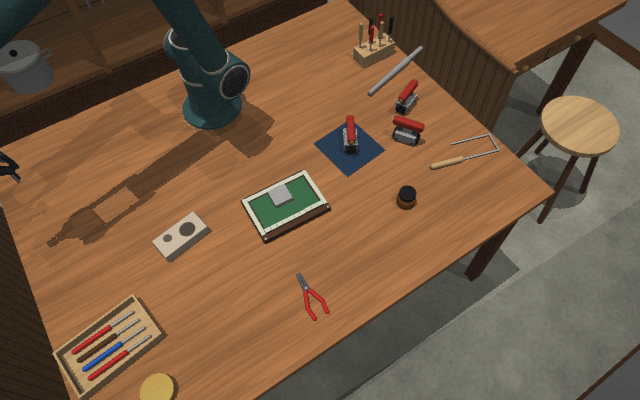

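The top view (up = +x, left = +y) shows three rollers: one on the mat at (261,259), the others at (207,232) and (178,268). The board is at (355,231), with the loose lip along its upper edge at row 210.

```bash
cat >> h.py <<'E'
def ray(s,uv,z):
    K=s["mtx"];E=np.linalg.inv(s["extrinsics"])
    uv=np.atleast_2d(np.asarray(uv,float))
    d=np.c_[(uv[:,0]-K[0,2])/K[0,0],(uv[:,1]-K[1,2])/K[1,1],np.ones(len(uv))]@E[:3,:3].T
    o=E[:3,3]; return o+d*((z-o[2])/d[:,2])[:,None]
def comps(m,amin):
    n,l,st,c=cv2.connectedComponentsWithStats(m.astype(np.uint8))
    return [l==i for i in range(1,n) if st[i,4]>=amin]
def rect(P):
    r=cv2.minAreaRect((P[:,:2]*1000).astype(np.float32)); return np.round(r[0],1),np.round(r[1],1),round(r[2],1)
E
python3 - <<'E'
from h import *
for n in("top","scene"):
    s=dict(np.load(n+"0.npz"));W=world(s);I=s["img"].astype(int);R,G,B=I[...,0],I[...,1],I[...,2]
    hsv=cv2.cvtColor(s["img"],cv2.COLOR_RGB2HSV)
    red=(((hsv[...,0]<6)|(hsv[...,0]>172))&(hsv[...,1]>150)&(R>70))
    print(n)
    for c in comps(red,40):
        P=W[c];t=np.nanmax(P[:,2]);k=c&(W[...,2]>t-.012)
        v,u=np.nonzero(k); print(' red',len(P),rect(W[k]),'ztop',round(t,3),'uv',u.mean().round(),v.mean().round(),'ray',rect(ray(s,np.c_[u,v],.09)))
    blue=((hsv[...,0]>95)&(hsv[...,0]<125)&(hsv[...,1]>90)&(B>40))
    for c in comps(blue,400):
        v,u=np.nonzero(c);print(' blue',c.sum(),rect(ray(s,np.c_[u,v],.003)),np.nanmedian(W[c][:,2]))
    green=(hsv[...,0]>50)&(hsv[...,0]<85)&(hsv[...,1]>80)
    for c in comps(green,300):
        v,u=np.nonzero(c);print(' green',c.sum(),rect(ray(s,np.c_[u,v],.024)),np.nanmedian(W[c][:,2]))
    hi=(abs(W[...,2]-.03)<.01)&(abs(W[...,0]-.44)<.15)&(abs(W[...,1]-.06)<.14)
    for c in comps(hi,300): print(' board',c.sum(),rect(W[c]),[np.nanmin(W[c],0).round(3),np.nanmax(W[c],0).round(3)])
    cr=(R>150)&(B>110)&(abs(R-B)<80)&(hsv[...,1]<90)&(abs(W[...,0]-.44)<.15)&(abs(W[...,1]-.06)<.16)
    for c in comps(cr,60):
        v,u=np.nonzero(c);print(' cream',c.sum(),rect(ray(s,np.c_[u,v],.03)),np.nanmedian(W[c][:,2]))
    a=cv2.resize(s["img"][195:295,160:400] if n=="top" else s["img"][80:250,230:430],None,fx=3 if n=="top" else 3.4,fy=3 if n=="top" else 3.4,interpolation=cv2.INTER_CUBIC)
    cv2.imwrite(f"pics/{n}c.png",a[...,::-1])
E
```

```text
top
 red 80 (array([827.6, -74.4]), array([84.6, 17.1]), 3.9) ztop 0.019 uv 375.0 138.0 ray (array([808.3, -62.2]), array([80.2, 16.3]), 4.0)
 red 79 (array([ 825.7, -110.6]), array([15.9, 84.8]), 76.7) ztop 0.016 uv 385.0 139.0 ray (array([806.1, -96.4]), array([14.4, 79.3]), 76.6)
 red 95 (array([ 667., -630.]), array([ 10.6, 105.5]), 5.2) ztop 0.027 uv 539.0 182.0 ray (array([ 657.2, -593.2]), array([  9.7, 100.5]), 5.6)
 red 103 (array([ 578.4, -646.4]), array([ 10.7, 107.4]), 5.8) ztop 0.026 uv 545.0 208.0 ray (array([ 572.9, -606.8]), array([10.1, 99.9]), 5.8)
 red 260 (array([512.2, 484.1]), array([99.8, 23. ]), 33.4) ztop 0.101 uv 204.0 232.0 ray (array([512.2, 484.4]), array([100. ,  23.5]), 33.2)
 red 252 (array([424.8, 312.6]), array([24.6, 98. ]), 58.0) ztop 0.103 uv 259.0 259.0 ray (array([424.5, 313. ]), array([24.5, 98.9]), 57.9)
 red 256 (array([396.1, 575.6]), array([24.1, 96.5]), 21.9) ztop 0.102 uv 175.0 270.0 ray (array([395.7, 576.9]), array([24.1, 97.3]), 21.9)
 red 41 (array([102.5, 670.7]), array([10.6,  7. ]), 81.1) ztop 0.168 uv 131.0 375.0 ray (array([ 82. 
[... 1334 characters left out ...]
array([51.7, 82.4]), 88.1)
 red 216 (array([ 579.7, -647.8]), array([ 15.1, 108.7]), 5.5) ztop 0.027 uv 91.0 339.0 ray (array([ 615.3, -627.6]), array([ 13.2, 103. ]), 5.7)
 red 229 (array([ 668.1, -633.3]), array([ 14.3, 109.8]), 6.6) ztop 0.027 uv 107.0 365.0 ray (array([ 699.1, -614.4]), array([ 12.9, 103.6]), 5.5)
 blue 1570 (array([432.5, 303.8]), array([177.2, 166.4]), 5.1) 0.0021742917145145535
 green 1403 (array([505.4,   2.8]), array([188.5, 105.4]), 86.8) 0.024200473983680415
 board 2392 (array([508.1,  19.4]), array([200.1, 165.2]), 89.3) [array([ 0.424, -0.08 ,  0.02 ]), array([0.59, 0.12, 0.04])]
 cream 925 (array([507.4,   5.8]), array([221. , 142.1]), 86.5) 0.03278896544495713
```

View pics/topc.png

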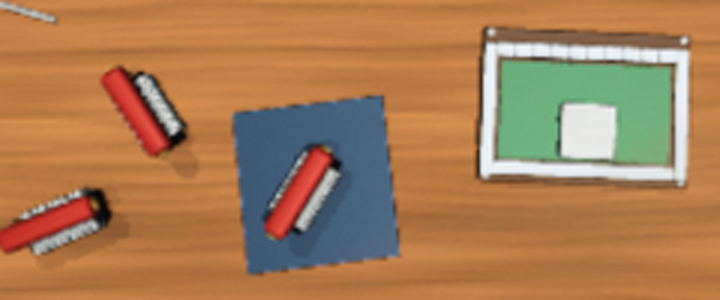

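Target roller: the one on the mat at (0.425, 0.312), yaw about -33°. The other two are much farther off. Next I refine the board pose and plan the approach.

```bash
cat >> h.py <<'E'
def plan(xyz,yaw,n):
    "constant tool-frame row reaching xyz (m), yaw (deg), tool straight down, in n rows"
    s=get_state();p=s["ee_pos"];y0=s["tcp_rot"][2];dy=(yaw-y0+180)%360-180
    a=np.radians(y0+dy/n*np.arange(n));C,S=np.cos(a).sum(),np.sin(a).sum()
    D=np.array(xyz)-p; x,y=np.linalg.solve([[C,-S],[S,C]],D[:2])*1000
    # tool x=(c,s,0); tool z=(-s,c,0) for yaw; tool y=-z
    print("rpy",s["tcp_rot"].round(2),"dp",[round(x,2),round(-D[2]*1000/n,2),round(y,2)],"ang",[0,round(-dy/n,3),0])
E
python3 - <<'E'
from h import *
for n in("top","scene"):
    s=dict(np.load(n+"0.npz"));W=world(s)
    hsv=cv2.cvtColor(s["img"],cv2.COLOR_RGB2HSV).astype(int)
    g=s["img"].astype(int)
    m=(hsv[...,1]<70)&(hsv[...,2]>140)&(abs(W[...,0]-.507)<.13)&(abs(W[...,1]-.006)<.16)
    v,u=np.nonzero(m);P=ray(s,np.c_[u,v],.029)[:,:2]
    c0=np.array([.507,.006])
    def edge(ax,sg,lim):  # outermost lip pixels per bin, line fit
        t=P[:,1-ax]-c0[1-ax]; o=[]
        for b in np.arange(-lim,lim,.006):
            k=(t>=b)&(t<b+.006)
            if k.any():
                q=P[k]; o.append(q[np.argmax(sg*q[:,ax])])
        vx,vy,x0,y0=cv2.fitLine(np.float32(o)*1000,cv2.DIST_HUBER,0,1e-3,1e-4).ravel()
        print(n,ax,sg,'at',(x0/1e3).round(4),(y0/1e3).round(4),'dir',round(float(np.degrees(np.arctan2(vy,vx))),2))
    edge(0,-1,.09);edge(1,1,.055);edge(1,-1,.055);edge(0,1,.085)
plan([.425,.312,.17],-33,40)
E
```

```text
top 0 -1 at 0.4362 0.0052 dir 86.77
top 1 1 at 0.5078 0.1169 dir -3.21
top 1 -1 at 0.515 -0.1107 dir -2.73
top 0 1 at 0.5802 0.0103 dir 86.83
scene 0 -1 at 0.4369 0.002 dir 87.08
scene 1 1 at 0.5086 0.115 dir -3.14
scene 1 -1 at 0.5083 -0.1103 dir -3.17
scene 0 1 at 0.5759 0.0102 dir 86.35
rpy [-9.0120e+01  1.0000e-02 -1.6443e+02] dp [np.float64(-31.13), np.float64(1.5), np.float64(2.11)] ang [0, np.float64(-3.286), 0]
```

Request:
play_rows --motion '[{"dp":[-31.1,1.5,2.1],"angular":[0,-3.29,0]},{"dp":[-31.1,1.5,2.1],"angular":[0,-3.29,0]},{"dp":[-31.1,1.5,2.1],"angular":[0,-3.29,0]},{"dp":[-31.1,1.5,2.1],"angular":[0,-3.29,0]},{"dp":[-31.1,1.5,2.1],"angular":[0,-3.29,0]},{"dp":[-31.1,1.5,2.1],"angular":[0,-3.29,0]},{"dp":[-31.1,1.5,2.1],"angular":[0,-3.29,0]},{"dp":[-31.1,1.5,2.1],"angular":[0,-3.29,0]},{"dp":[-31.1,1.5,2.1],"angular":[0,-3.29,0]},{"dp":[-31.1,1.5,2.1],"angular":[0,-3.29,0]}]' --hand 85.4

```text
time_s: 0.93
ee_pos: [0.4574, -0.5118, 0.2154]
tcp_rot: [-90.1, 0.0, -131.4]
force: [0.2, -0.5, -0.5]
width: 1.0
```

Request:
play_rows --motion '[{"dp":[-31.1,1.5,2.1],"angular":[0,-3.29,0]},{"dp":[-31.1,1.5,2.1],"angular":[0,-3.29,0]},{"dp":[-31.1,1.5,2.1],"angular":[0,-3.29,0]},{"dp":[-31.1,1.5,2.1],"angular":[0,-3.29,0]},{"dp":[-31.1,1.5,2.1],"angular":[0,-3.29,0]},{"dp":[-31.1,1.5,2.1],"angular":[0,-3.29,0]},{"dp":[-31.1,1.5,2.1],"angular":[0,-3.29,0]},{"dp":[-31.1,1.5,2.1],"angular":[0,-3.29,0]},{"dp":[-31.1,1.5,2.1],"angular":[0,-3.29,0]},{"dp":[-31.1,1.5,2.1],"angular":[0,-3.29,0]}]'

```text
time_s: 1.77
ee_pos: [0.6131, -0.2467, 0.2005]
tcp_rot: [-90.0, 0.0, -98.5]
force: [-0.3, -0.0, -0.4]
width: 1.001
```

Request:
play_rows --motion '[{"dp":[-31.1,1.5,2.1],"angular":[0,-3.29,0]},{"dp":[-31.1,1.5,2.1],"angular":[0,-3.29,0]},{"dp":[-31.1,1.5,2.1],"angular":[0,-3.29,0]},{"dp":[-31.1,1.5,2.1],"angular":[0,-3.29,0]},{"dp":[-31.1,1.5,2.1],"angular":[0,-3.29,0]},{"dp":[-31.1,1.5,2.1],"angular":[0,-3.29,0]},{"dp":[-31.1,1.5,2.1],"angular":[0,-3.29,0]},{"dp":[-31.1,1.5,2.1],"angular":[0,-3.29,0]},{"dp":[-31.1,1.5,2.1],"angular":[0,-3.29,0]},{"dp":[-31.1,1.5,2.1],"angular":[0,-3.29,0]}]'

```text
time_s: 2.6
ee_pos: [0.5997, 0.0605, 0.1856]
tcp_rot: [-90.0, 0.0, -65.6]
force: [0.4, 1.1, 0.6]
width: 1.003
```

Run:
```python
from h import *
s=get_state();print(s["time_s"],s["ee_pos"],s["tcp_rot"],s["joint_positions"].round(1))
plan([.425,.312,.16],-33,10)
```

```text
2.6 [0.59974354 0.06049991 0.18563743] [-9.00373261e+01  2.04007455e-02 -6.55633985e+01] [  3.4   9.3 103.9   0.   66.9 -21. ]
rpy [-9.004e+01  2.000e-02 -6.556e+01] dp [np.float64(-30.95), np.float64(2.56), np.float64(2.33)] ang [0, np.float64(-3.256), 0]
```

Request:
play_rows --motion '[{"dp":[-30.9,2.5,2.3],"angular":[0,-3.26,0]},{"dp":[-30.9,2.5,2.3],"angular":[0,-3.26,0]},{"dp":[-30.9,2.5,2.3],"angular":[0,-3.26,0]},{"dp":[-30.9,2.5,2.3],"angular":[0,-3.26,0]},{"dp":[-30.9,2.5,2.3],"angular":[0,-3.26,0]},{"dp":[-30.9,2.5,2.3],"angular":[0,-3.26,0]},{"dp":[-30.9,2.5,2.3],"angular":[0,-3.26,0]},{"dp":[-30.9,2.5,2.3],"angular":[0,-3.26,0]},{"dp":[-30.9,2.5,2.3],"angular":[0,-3.26,0]},{"dp":[-30.9,2.5,2.3],"angular":[0,-3.26,0]}]'

```text
time_s: 3.43
ee_pos: [0.4251, 0.3113, 0.1608]
tcp_rot: [-90.0, 0.0, -33.0]
force: [0.1, 1.0, -0.0]
width: 1.0
```

Run:
```python
from h import *
plan([.425,.312,.064],-33,10)
s=snap("scene");save(s,"s1");a=cv2.resize(s["img"][60:230,240:440],None,fx=3,fy=3,interpolation=cv2.INTER_CUBIC);cv2.imwrite("pics/s1c.png",a[...,::-1])
```

```text
rpy [-9.002e+01  2.000e-02 -3.297e+01] dp [np.float64(-0.05), np.float64(9.68), np.float64(0.05)] ang [0, np.float64(0.003), 0]
```

View pics/s1c.png

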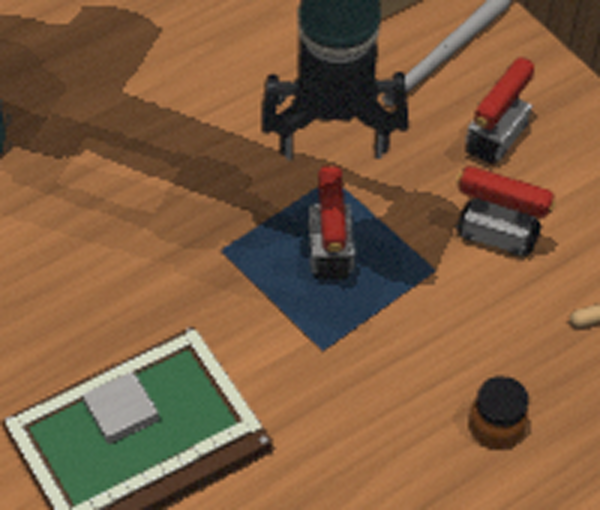

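The crop shows the open fingers straddling the grip line at (335,150), above the roller grip at (332,205). They are aligned across it, so I go down and close.

Request:
play_rows --motion '[{"dp":[0,10,0],"angular":[0,0,0]},{"dp":[0,12,0],"angular":[0,0,0]},{"dp":[0,12,0],"angular":[0,0,0]},{"dp":[0,12,0],"angular":[0,0,0]},{"dp":[0,12,0],"angular":[0,0,0]},{"dp":[0,12,0],"angular":[0,0,0]},{"dp":[0,12,0],"angular":[0,0,0]},{"dp":[0,8,0],"angular":[0,0,0]},{"dp":[0,6,0],"angular":[0,0,0]},{"dp":[0,0,0],"angular":[0,0,0]}]'

```text
time_s: 4.32
ee_pos: [0.4255, 0.3096, 0.0635]
tcp_rot: [-90.2, 0.1, -33.1]
force: [0.2, 0.7, -0.2]
width: 1.0
```

Request:
play_rows --motion '[{"dp":[0,0,0],"angular":[0,0,0]},{"dp":[0,0,0],"angular":[0,0,0]},{"dp":[0,0,0],"angular":[0,0,0]},{"dp":[0,0,0],"angular":[0,0,0]},{"dp":[0,0,0],"angular":[0,0,0]},{"dp":[0,0,0],"angular":[0,0,0]},{"dp":[0,0,0],"angular":[0,0,0]},{"dp":[0,0,0],"angular":[0,0,0]},{"dp":[0,0,0],"angular":[0,0,0]},{"dp":[0,0,0],"angular":[0,0,0]}]' --hand 0 --newtons 100

```text
time_s: 5.15
ee_pos: [0.427, 0.3108, 0.0662]
tcp_rot: [-89.9, -0.0, -33.1]
force: [0.0, -1.0, 6.4]
width: 0.287
```

Request:
play_rows --motion '[{"dp":[0,-2,0],"angular":[0,0,0]},{"dp":[0,-5,0],"angular":[0,0,0]},{"dp":[0,-8,0],"angular":[0,0,0]},{"dp":[0,-10,0],"angular":[0,0,0]},{"dp":[0,-10,0],"angular":[0,0,0]},{"dp":[0,-10,0],"angular":[0,0,0]},{"dp":[0,-10,0],"angular":[0,0,0]},{"dp":[0,-8,0],"angular":[0,0,0]},{"dp":[0,-5,0],"angular":[0,0,0]},{"dp":[0,0,0],"angular":[0,0,0]}]'

```text
time_s: 5.98
ee_pos: [0.4274, 0.3111, 0.1352]
tcp_rot: [-89.8, -0.1, -33.1]
force: [0.5, 0.4, -2.7]
width: 0.29
```

Run:
```python
from h import *
s=get_state();print(s["time_s"],s["ee_pos"],s["tcp_rot"],s["force"],s["wrist_torque"])
plan([.5705,-.0005,.135],-93,20)
```

```text
5.9833 [0.42743485 0.31107366 0.13523272] [-8.98298794e+01 -7.30814687e-02 -3.31290073e+01] [ 0.50687576  0.43419558 -2.65898432] [ 0.07435233 -0.04192401  0.00636752]
rpy [-8.983e+01 -7.000e-02 -3.313e+01] dp [np.float64(17.91), np.float64(0.01), np.float64(-1.18)] ang [0, np.float64(2.994), 0]
```

Request:
play_rows --motion '[{"dp":[17.9,0,-1.2],"angular":[0,3,0]},{"dp":[17.9,0,-1.2],"angular":[0,3,0]},{"dp":[17.9,0,-1.2],"angular":[0,3,0]},{"dp":[17.9,0,-1.2],"angular":[0,3,0]},{"dp":[17.9,0,-1.2],"angular":[0,3,0]},{"dp":[17.9,0,-1.2],"angular":[0,3,0]},{"dp":[17.9,0,-1.2],"angular":[0,3,0]},{"dp":[17.9,0,-1.2],"angular":[0,3,0]},{"dp":[17.9,0,-1.2],"angular":[0,3,0]},{"dp":[17.9,0,-1.2],"angular":[0,3,0]}]'

```text
time_s: 6.82
ee_pos: [0.5394, 0.1727, 0.1326]
tcp_rot: [-90.1, 0.0, -63.3]
force: [0.7, 0.5, -3.7]
width: 0.29
```

Request:
play_rows --motion '[{"dp":[17.9,0,-1.2],"angular":[0,3,0]},{"dp":[17.9,0,-1.2],"angular":[0,3,0]},{"dp":[17.9,0,-1.2],"angular":[0,3,0]},{"dp":[17.9,0,-1.2],"angular":[0,3,0]},{"dp":[17.9,0,-1.2],"angular":[0,3,0]},{"dp":[17.9,0,-1.2],"angular":[0,3,0]},{"dp":[17.9,0,-1.2],"angular":[0,3,0]},{"dp":[17.9,0,-1.2],"angular":[0,3,0]},{"dp":[17.9,0,-1.2],"angular":[0,3,0]},{"dp":[17.9,0,-1.2],"angular":[0,3,0]}]'

```text
time_s: 7.65
ee_pos: [0.5683, -0.0022, 0.1326]
tcp_rot: [-90.1, -0.0, -93.3]
force: [0.5, 0.0, -2.9]
width: 0.289
```

Run:
```python
from h import *
plan([.5705,-.0005,.102],-93,10)
out=[]
for n in("scene","top"):
    s=snap(n);W=world(s);hsv=cv2.cvtColor(s["img"],cv2.COLOR_RGB2HSV).astype(int)
    red=((hsv[...,0]<6)|(hsv[...,0]>172))&(hsv[...,1]>150)&(s["img"][...,0]>70)&(abs(W[...,0]-.57)<.12)&(abs(W[...,1])<.12)&(W[...,2]>.1)
    v,u=np.nonzero(red)
    if len(u): print(n,len(u),rect(ray(s,np.c_[u,v],.16)),np.nanmax(W[red][:,2]))
    c=(slice(120,260),slice(220,420)) if n=="scene" else (slice(160,270),slice(280,430))
    out.append(cv2.resize(s["img"][c],(390,280),interpolation=cv2.INTER_CUBIC))
cv2.imwrite("pics/m.png",np.hstack(out)[...,::-1])
```

```text
rpy [-90.06  -0.   -93.28] dp [np.float64(-0.18), np.float64(3.06), np.float64(0.21)] ang [0, np.float64(-0.028), 0]
scene 196 (array([574.7,  -2.5]), array([102.1,  31.8]), 86.9) 0.1679869304779409
top 37 (array([570.8,  39.6]), array([15.2, 21.3]), 88.8) 0.48283617450054306
```

View pics/m.png

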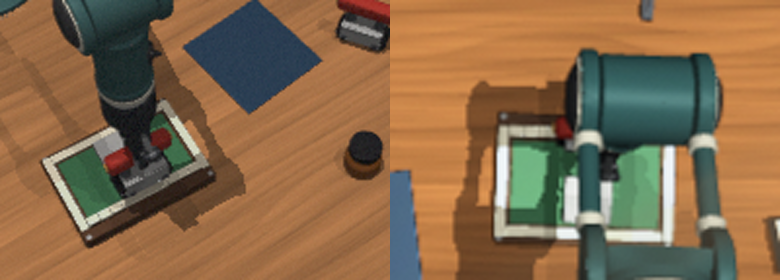

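The left panel shows the roller held by mid-grip, level, over the lip at (145,175) and lined up along it. Going down now.

Request:
play_rows --motion '[{"dp":[-1.8,4,2],"angular":[0,-0.2,0]},{"dp":[0,5,0],"angular":[0,0,0]},{"dp":[0,6,0],"angular":[0,0,0]},{"dp":[0,6,0],"angular":[0,0,0]},{"dp":[0,6,0],"angular":[0,0,0]},{"dp":[0,4,0],"angular":[0,0,0]},{"dp":[0,3,0],"angular":[0,0,0]},{"dp":[0,2,0],"angular":[0,0,0]},{"dp":[0,0,0],"angular":[0,0,0]},{"dp":[0,0,0],"angular":[0,0,0]}]'

```text
time_s: 8.58
ee_pos: [0.5711, 0.0003, 0.0974]
tcp_rot: [-90.0, -0.0, -92.9]
force: [0.5, -0.3, -3.1]
width: 0.284
```

Request:
play_rows --motion '[{"dp":[0,1,0],"angular":[0,0,0]},{"dp":[0,1,0],"angular":[0,0,0]},{"dp":[0,1,0],"angular":[0,0,0]},{"dp":[0,0,0],"angular":[0,0,0]},{"dp":[0,0,0],"angular":[0,0,0]},{"dp":[0,0,0],"angular":[0,0,0]},{"dp":[0,0,0],"angular":[0,0,0]},{"dp":[0,0,0],"angular":[0,0,0]},{"dp":[0,0,0],"angular":[0,0,0]},{"dp":[0,0,0],"angular":[0,0,0]}]'

```text
time_s: 9.42
ee_pos: [0.5715, 0.0002, 0.0964]
tcp_rot: [-89.9, -0.0, -92.9]
force: [-3.9, 0.9, 8.3]
width: 0.287
```

Request:
play_rows --motion '[{"dp":[0,1,0],"angular":[0,0,0]},{"dp":[0,1,0],"angular":[0,0,0]},{"dp":[0,1,0],"angular":[0,0,0]},{"dp":[0,1,0],"angular":[0,0,0]},{"dp":[0,1,0],"angular":[0,0,0]},{"dp":[0,0,0],"angular":[0,0,0]},{"dp":[0,0,0],"angular":[0,0,0]},{"dp":[0,0,0],"angular":[0,0,0]},{"dp":[0,0,0],"angular":[0,0,0]},{"dp":[0,0,0],"angular":[0,0,0]}]'

```text
time_s: 10.25
ee_pos: [0.5719, -0.0012, 0.0937]
tcp_rot: [-89.9, -0.1, -92.9]
force: [-7.5, -5.0, 19.7]
width: 0.289
```

Request:
play_rows --motion '[{"dp":[0,1,0],"angular":[0,0,0]},{"dp":[0,1,0],"angular":[0,0,0]},{"dp":[0,1,0],"angular":[0,0,0]},{"dp":[-3,0,0],"angular":[0,0,0]},{"dp":[-4,0,0],"angular":[0,0,0]},{"dp":[-5,0,0],"angular":[0,0,0]},{"dp":[-5,0,0],"angular":[0,0,0]},{"dp":[-5,0,0],"angular":[0,0,0]},{"dp":[-5,0,0],"angular":[0,0,0]},{"dp":[-5,0,0],"angular":[0,0,0]}]'

```text
time_s: 11.08
ee_pos: [0.5751, 0.0315, 0.0919]
tcp_rot: [-89.7, -0.1, -92.9]
force: [-6.1, -1.2, 21.7]
width: 0.292
```

Request:
play_rows --motion '[{"dp":[-5,0.5,-0.3],"angular":[0,0,0]},{"dp":[-5,0.5,-0.3],"angular":[0,0,0]},{"dp":[-5,0,-0.3],"angular":[0,0,0]},{"dp":[-5,0,-0.3],"angular":[0,0,0]},{"dp":[-5,0,-0.3],"angular":[0,0,0]},{"dp":[-5,0,-0.3],"angular":[0,0,0]},{"dp":[-3,0,-0.3],"angular":[0,0,0]},{"dp":[0,0,0],"angular":[0,0,0]},{"dp":[0,0,0],"angular":[0,0,0]},{"dp":[0,0,0],"angular":[0,0,0]}]'

```text
time_s: 11.92
ee_pos: [0.5763, 0.0662, 0.0918]
tcp_rot: [-89.5, 0.1, -92.9]
force: [-5.2, 1.5, 22.5]
width: 0.288
```

Request:
play_rows --motion '[{"dp":[3,0,0],"angular":[0,0,0]},{"dp":[6,0,0],"angular":[0,0,0]},{"dp":[7,0,0],"angular":[0,0,0]},{"dp":[7,0,0],"angular":[0,0,0]},{"dp":[7,0,0],"angular":[0,0,0]},{"dp":[7,0,0],"angular":[0,0,0]},{"dp":[7,0,0],"angular":[0,0,0]},{"dp":[7,0,0],"angular":[0,0,0]},{"dp":[7,0,0],"angular":[0,0,0]},{"dp":[7,0,0],"angular":[0,0,0]}]'

```text
time_s: 12.75
ee_pos: [0.5736, 0.0005, 0.0918]
tcp_rot: [-89.4, 0.1, -92.9]
force: [-3.2, 2.3, 21.7]
width: 0.287
```

Request:
play_rows --motion '[{"dp":[5,0.5,-0.2],"angular":[0,0,0]},{"dp":[5,0.5,-0.2],"angular":[0,0,0]},{"dp":[5,0,-0.2],"angular":[0,0,0]},{"dp":[5,0,-0.2],"angular":[0,0,0]},{"dp":[5,0,-0.2],"angular":[0,0,0]},{"dp":[5,0,-0.2],"angular":[0,0,0]},{"dp":[5,0,-0.2],"angular":[0,0,0]},{"dp":[5,0,-0.2],"angular":[0,0,0]},{"dp":[5,0,0],"angular":[0,0,0]},{"dp":[5,0,0],"angular":[0,0,0]}]'

```text
time_s: 13.58
ee_pos: [0.5713, -0.0486, 0.0919]
tcp_rot: [-89.2, 0.1, -93.0]
force: [-0.2, 5.7, 23.6]
width: 0.288
```

Request:
play_rows --motion '[{"dp":[5,0,0],"angular":[0,0,0]},{"dp":[5,0,0],"angular":[0,0,0]},{"dp":[5,0,0],"angular":[0,0,0]},{"dp":[3,0,0],"angular":[0,0,0]},{"dp":[0,0,0],"angular":[0,0,0]},{"dp":[0,0,0],"angular":[0,0,0]},{"dp":[0,0,0],"angular":[0,0,0]},{"dp":[0,0,0],"angular":[0,0,0]},{"dp":[0,0,0],"angular":[0,0,0]},{"dp":[0,0,0],"angular":[0,0,0]}]'

```text
time_s: 14.42
ee_pos: [0.5704, -0.0688, 0.0918]
tcp_rot: [-89.2, -0.1, -92.9]
force: [-1.0, -0.7, 23.3]
width: 0.292
```

A second full-length pass, pressed firmer.

Request:
play_rows --motion '[{"dp":[0,1,0],"angular":[-0.4,0,0]},{"dp":[0,1,0],"angular":[-0.4,0,0]},{"dp":[0,1,0],"angular":[0,0,0]},{"dp":[-4,0,0],"angular":[0,0,0]},{"dp":[-7,0,0],"angular":[0,0,0]},{"dp":[-8,0,0],"angular":[0,0,0]},{"dp":[-8,0,0],"angular":[0,0,0]},{"dp":[-8,0,0],"angular":[0,0,0]},{"dp":[-8,0,0],"angular":[0,0,0]},{"dp":[-8,0,0],"angular":[0,0,0]}]'

```text
time_s: 15.25
ee_pos: [0.5737, -0.0178, 0.0916]
tcp_rot: [-89.9, -0.1, -92.9]
force: [-6.0, -3.3, 36.7]
width: 0.286
```

Request:
play_rows --motion '[{"dp":[-9,0,-0.2],"angular":[0,0,0]},{"dp":[-9,0,-0.2],"angular":[0,0,0]},{"dp":[-9,0,-0.2],"angular":[0,0,0]},{"dp":[-9,0,-0.2],"angular":[0,0,0]},{"dp":[-9,0,-0.2],"angular":[0,0,0]},{"dp":[-9,0,-0.2],"angular":[0,0,0]},{"dp":[-9,0,-0.2],"angular":[0,0,0]},{"dp":[-9,0,-0.2],"angular":[0,0,0]},{"dp":[-8,0,-0.2],"angular":[0,0,0]},{"dp":[-5,0,-0.2],"angular":[0,0,0]}]'

```text
time_s: 16.08
ee_pos: [0.5771, 0.0691, 0.0918]
tcp_rot: [-89.8, 0.1, -92.9]
force: [-2.2, -4.2, 34.0]
width: 0.287
```

Request:
play_rows --motion '[{"dp":[0,0,0],"angular":[0,0,0]},{"dp":[0,0,0],"angular":[0,0,0]},{"dp":[0,-4,0],"angular":[0,0,0]},{"dp":[0,-6,0],"angular":[0,0,0]},{"dp":[0,-8,0],"angular":[0,0,0]},{"dp":[0,-8,0],"angular":[0,0,0]},{"dp":[0,-8,0],"angular":[0,0,0]},{"dp":[0,-8,0],"angular":[0,0,0]},{"dp":[0,-8,0],"angular":[0,0,0]},{"dp":[0,-6,0],"angular":[0,0,0]}]'

```text
time_s: 16.92
ee_pos: [0.5695, 0.0685, 0.1382]
tcp_rot: [-90.8, 0.0, -92.9]
force: [0.2, -0.0, -3.2]
width: 0.288
```

Run:
```python
from h import *
plan([.4320,.3040,.135],5-90,30)
plan([.4320,.3040,.135],-33,30)
```

```text
rpy [-90.78   0.   -92.93] dp [np.float64(-7.93), np.float64(0.11), np.float64(-4.46)] ang [0, np.float64(-0.264), 0]
rpy [-90.78   0.   -92.93] dp [np.float64(-9.49), np.float64(0.11), np.float64(-0.7)] ang [0, np.float64(-1.998), 0]
```

Moving to above the mat, then checking the lip before I set the roller down.

Request:
play_rows --motion '[{"dp":[-14.2,0,-1],"angular":[0.4,-3,0]},{"dp":[-14.2,0,-1],"angular":[0.4,-3,0]},{"dp":[-14.2,0,-1],"angular":[0,-3,0]},{"dp":[-14.2,0,-1],"angular":[0,-3,0]},{"dp":[-14.2,0,-1],"angular":[0,-3,0]},{"dp":[-14.2,0,-1],"angular":[0,-3,0]},{"dp":[-14.2,0,-1],"angular":[0,-3,0]},{"dp":[-14.2,0,-1],"angular":[0,-3,0]},{"dp":[-14.2,0,-1],"angular":[0,-3,0]},{"dp":[-14.2,0,-1],"angular":[0,-3,0]}]'

```text
time_s: 17.75
ee_pos: [0.5337, 0.2054, 0.1376]
tcp_rot: [-90.0, 0.0, -62.8]
force: [-0.0, -0.5, -2.8]
width: 0.289
```

Request:
play_rows --motion '[{"dp":[-14.2,0,-1],"angular":[0,-3,0]},{"dp":[-14.2,0,-1],"angular":[0,-3,0]},{"dp":[-14.2,0,-1],"angular":[0,-3,0]},{"dp":[-14.2,0,-1],"angular":[0,-3,0]},{"dp":[-14.2,0,-1],"angular":[0,-3,0]},{"dp":[-14.2,0,-1],"angular":[0,-3,0]},{"dp":[-14.2,0,-1],"angular":[0,-3,0]},{"dp":[-14.2,0,-1],"angular":[0,-3,0]},{"dp":[-14.2,0,-1],"angular":[0,-3,0]},{"dp":[-14.2,0,-1],"angular":[0,-3,0]}]'

```text
time_s: 18.58
ee_pos: [0.4345, 0.3054, 0.1377]
tcp_rot: [-90.0, 0.0, -32.8]
force: [-0.0, -0.2, -3.8]
width: 0.287
```

Run:
```python
from h import *
print(get_state()["time_s"]);plan([.4320,.3040,.07],-33,10)
th=np.radians(-3);c=np.array([.5126,.0025]);ux=np.array([np.cos(th),np.sin(th)]);uy=np.array([-ux[1],ux[0]])
out=[]
for n in("scene","top"):
    Ws=[]
    for i in range(3): s=snap(n);Ws.append(world(s))
    for tag,W in(("now",np.nanmean(Ws,0)),("before",world(dict(np.load(n+"0.npz"))))):
        d=W[...,:2]-c;bx=d@ux;by=d@uy
        near=(abs(bx+70)<.004) if 0 else (abs(bx+.070)<.004)&(abs(by)<.09)
        ends=(abs(abs(by)-.107)<.004)&(abs(bx)<.06)
        f=[np.nanmedian(W[(abs(bx-.060)<.004)&(abs(by-y)<.009)][:,2])*1000 for y in np.arange(-.09,.1,.02)]
        print(n,tag,'fixed',np.nanmedian(W[near][:,2])*1e3,np.nanmedian(W[ends][:,2])*1e3,'links',np.round(f,1))
    cr=(slice(150,250),slice(230,340)) if n=="scene" else (slice(195,265),slice(310,400))
    out.append(cv2.resize(s["img"][cr],(400,340),interpolation=cv2.INTER_CUBIC))
cv2.imwrite("pics/lip.png",np.hstack(out)[...,::-1])
```

```text
18.5833
rpy [-8.996e+01  2.000e-02 -3.278e+01] dp [np.float64(-0.14), np.float64(6.77), np.float64(-0.26)] ang [0, np.float64(0.022), 0]
scene now fixed 28.68685418161691 28.394342634566822 links [27.7 27.9 28.  27.7 28.1 28.5 27.7 28.6 27.9 27.6]
scene before fixed 28.393800390722035 28.153458078873594 links [33.3 33.3 34.5 33.1 34.  31.9 32.  34.2 32.7 34.4]
top now fixed 28.112056933438843 28.59978527057631 links [28.1 28.8 27.5 28.9 28.6 28.6 28.7 28.8 26.6 27.3]
top before fixed 28.70098405964605 28.529988380831426 links [34.2 33.4 33.6 34.6 32.9 32.2 33.5 35.4 34.1 31.8]
```

View pics/lip.png

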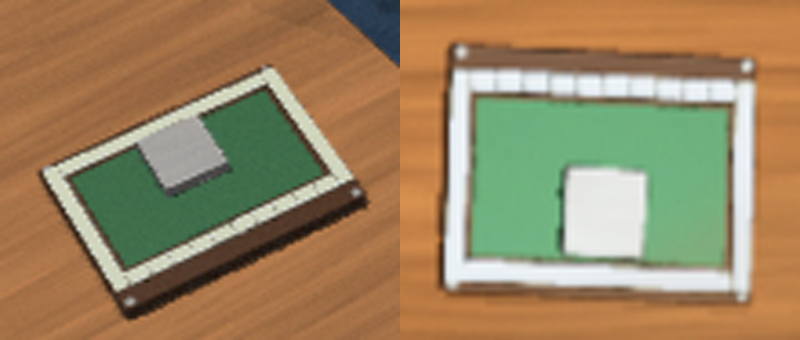

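All ten links read level with the fixed lips, and the block hasn't moved. Setting the roller down gently.

Request:
play_rows --motion '[{"dp":[-1.4,6,-2.6],"angular":[0,0,0]},{"dp":[0,9,0],"angular":[0,0,0]},{"dp":[0,9,0],"angular":[0,0,0]},{"dp":[0,9,0],"angular":[0,0,0]},{"dp":[0,9,0],"angular":[0,0,0]},{"dp":[0,9,0],"angular":[0,0,0]},{"dp":[0,7,0],"angular":[0,0,0]},{"dp":[0,4,0],"angular":[0,0,0]},{"dp":[0,2,0],"angular":[0,0,0]},{"dp":[0,0,0],"angular":[0,0,0]}]'

```text
time_s: 19.72
ee_pos: [0.4322, 0.3034, 0.0729]
tcp_rot: [-90.0, 0.0, -32.9]
force: [-0.6, -0.2, -2.4]
width: 0.289
```

Request:
play_rows --motion '[{"dp":[0,1,0],"angular":[0,0,0]},{"dp":[0,1,0],"angular":[0,0,0]},{"dp":[0,1,0],"angular":[0,0,0]},{"dp":[0,1,0],"angular":[0,0,0]},{"dp":[0,1,0],"angular":[0,0,0]},{"dp":[0,1,0],"angular":[0,0,0]},{"dp":[0,0.7,0],"angular":[0,0,0]},{"dp":[0,0,0],"angular":[0,0,0]},{"dp":[0,0,0],"angular":[0,0,0]},{"dp":[0,0,0],"angular":[0,0,0]}]'

```text
time_s: 20.55
ee_pos: [0.4325, 0.3036, 0.0668]
tcp_rot: [-90.0, 0.0, -32.9]
force: [-0.3, -0.2, -3.6]
width: 0.288
```

Request:
play_rows --motion '[{"dp":[0,0.5,0],"angular":[0,0,0]},{"dp":[0,0.5,0],"angular":[0,0,0]},{"dp":[0,0.4,0],"angular":[0,0,0]},{"dp":[0,0,0],"angular":[0,0,0]},{"dp":[0,0,0],"angular":[0,0,0]},{"dp":[0,0,0],"angular":[0,0,0]},{"dp":[0,0,0],"angular":[0,0,0]},{"dp":[0,0,0],"angular":[0,0,0]},{"dp":[0,0,0],"angular":[0,0,0]},{"dp":[0,0,0],"angular":[0,0,0]}]'

```text
time_s: 21.38
ee_pos: [0.4328, 0.3037, 0.0662]
tcp_rot: [-89.9, -0.0, -32.9]
force: [-1.7, -2.2, 6.2]
width: 0.287
```

Request:
play_rows --motion '[{"dp":[0,-0.5,0],"angular":[0,0,0]},{"dp":[0,-0.4,0],"angular":[0,0,0]},{"dp":[0,0,0],"angular":[0,0,0]},{"dp":[0,0,0],"angular":[0,0,0]},{"dp":[0,0,0],"angular":[0,0,0]},{"dp":[0,0,0],"angular":[0,0,0]},{"dp":[0,0,0],"angular":[0,0,0]},{"dp":[0,0,0],"angular":[0,0,0]},{"dp":[0,0,0],"angular":[0,0,0]},{"dp":[0,0,0],"angular":[0,0,0]}]' --newtons 20

```text
time_s: 22.22
ee_pos: [0.4326, 0.3037, 0.0663]
tcp_rot: [-89.9, 0.0, -32.9]
force: [1.2, 0.6, 0.2]
width: 0.285
```

Request:
play_rows --motion '[{"dp":[0,0,0],"angular":[0,0,0]},{"dp":[0,0,0],"angular":[0,0,0]},{"dp":[0,0,0],"angular":[0,0,0]},{"dp":[0,0,0],"angular":[0,0,0]},{"dp":[0,0,0],"angular":[0,0,0]},{"dp":[0,0,0],"angular":[0,0,0]},{"dp":[0,0,0],"angular":[0,0,0]},{"dp":[0,0,0],"angular":[0,0,0]},{"dp":[0,0,0],"angular":[0,0,0]},{"dp":[0,0,0],"angular":[0,0,0]}]' --hand 60

```text
time_s: 23.05
ee_pos: [0.4324, 0.3036, 0.0663]
tcp_rot: [-90.0, 0.0, -32.9]
force: [0.0, 0.4, -0.7]
width: 0.702
```

Request:
play_rows --motion '[{"dp":[0,-3,0],"angular":[0,0,0]},{"dp":[0,-7,0],"angular":[0,0,0]},{"dp":[0,-12,0],"angular":[0,0,0]},{"dp":[0,-15,0],"angular":[0,0,0]},{"dp":[0,-20,0],"angular":[0,0,0]},{"dp":[0,-20,0],"angular":[0,0,0]},{"dp":[0,-20,0],"angular":[0,0,0]},{"dp":[0,-20,0],"angular":[0,0,0]},{"dp":[0,-15,0],"angular":[0,0,0]},{"dp":[0,-5,0],"angular":[0,0,0]}]'

```text
time_s: 23.88
ee_pos: [0.4343, 0.3046, 0.208]
tcp_rot: [-89.6, -0.1, -32.9]
force: [-0.1, 0.3, -0.1]
width: 0.706
```

Run:
```python
from h import *
print(get_state()["time_s"],get_state()["force"])
s=snap("scene");W=world(s)
hsv=cv2.cvtColor(s["img"],cv2.COLOR_RGB2HSV)
red=((hsv[...,0]<6)|(hsv[...,0]>172))&(hsv[...,1]>150)&(s["img"][...,0]>70)&(abs(W[...,0]-.43)<.1)&(abs(W[...,1]-.30)<.12)
v,u=np.nonzero(red);print(rect(ray(s,np.c_[u,v],.09)),np.nanmax(W[red][:,2]))
cv2.imwrite("pics/end.png",cv2.resize(s["img"][40:330,180:480],(600,580),interpolation=cv2.INTER_CUBIC)[...,::-1])
```

```text
23.8833 [-0.05692942  0.25306978 -0.10800125]
(array([432. , 302.6]), array([ 24.1, 104.5]), 57.7) 0.10398322278120009
```

View pics/end.png

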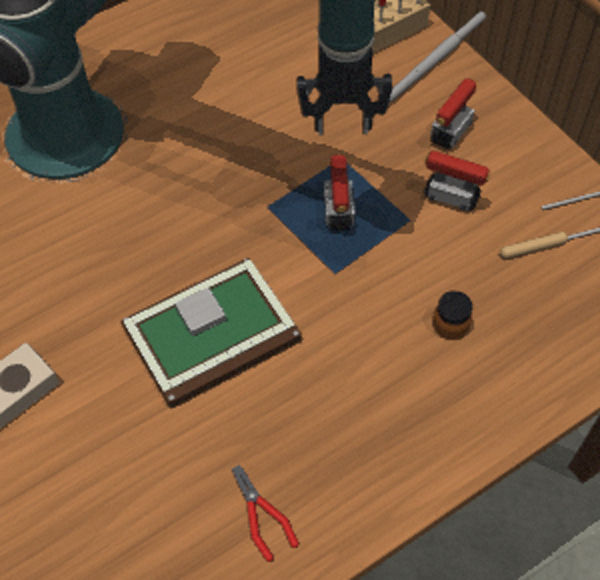

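The roller stands upright on the mat at (340,205) with its grip centre at (0.432, 0.303). The gripper is clear above it, and nothing else has moved.

```bash
python3 -c "
from h import *
print(ticket.sign_off())"
```

```text
the job is handed in; nothing more can be done
None
```

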